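Roll the support under the clamped bone

TASK

Before the clamped practice thigh bone is drilled, its free end needs a support: with fingertips on top of the grey support roll, roll it along the mat until it lies centred beneath the two knuckles at the bone's free end, square across the bone, then let go and leave it at rest there. Push only from on top and keep the roll slow and under control all the way; do not grip it or lift it. Do not bump the bone, and leave the drill, the forearm bones and the drill guide where they are.

Things in the scene. Friction and masses are not known exactly. Their poses are not given: they have to be found in the camera images.
- support_roll: Support roll: solid hard-plastic cylinder, grey, 70 mm diameter, 240 mm long, about 0.45 kg, lying on the 4 mm mat (its top 74 mm above the bench). Origin at its centre; x along its length; y, z turn as it rolls, z up at the start. Rolls with slight resistance, so a slow roll dies out in about 1 cm. A fingertip that grips its top moves twice as far as its centre. Starts beyond the bone's free end.
- clamped_bone: Cream thigh bone level in a black bench clamp, all fixed. Origin on the mat below the middle of the two knuckles; y along the bone from knuckles to clamp, x across. Knuckles: lobes side by side, 94 mm across, 56 mm along the bone, 78 to 148 mm above the mat. Shaft 28 mm thick, axis 117 mm up; clamp at y 262 mm, 148 mm tall. The roll passes below with 8 mm to spare; its ends stick out.
- knuckles (a point): The lowest level of the two knuckles, midway between them, 78 mm above the mat: the roll's axis shall finally pass below this point.
- bone_drill: Bystander: aluminium pistol-shaped surgical drill, standing on its black battery foot (85 x 62 mm), 192 mm tall, barrel about 185 mm long pointing along its x. Origin within 10 mm of the middle of its foot, on the mat. A fixed blue steriliser basket, 132 mm high, stands beyond it at the bench's far right corner.
- forearm_bones: Bystander: cream pair of forearm bones lying side by side, 240 mm long along x, 40 mm wide, 21 mm high. Origin on the mat below the middle.
- drill_guide: Bystander: steel double drill guide lying flat, 160 mm long along x, about 100 mm wide, 12 mm high. Origin on the mat below the middle.

How it is judged:
By the outcome, as a careful person would: the job done as asked, in the order asked, and still so for the second after the job is handed in, with the robot touching nothing.
It also fails if it takes over 64 s, if anything falls off the work surface, if the arm or the gripper's body presses on something with over 40 N, if the wrist force passes 120 N, or if a joint passes its speed limit or range.

ROBOT

A 7-joint arm with a two-finger parallel gripper is mounted at the origin on the work surface. World frame = base frame: x ahead of the robot, y to its left, z up, the work surface at z = 0. Lengths are in mm, angles in rad, forces in N, time in s.
With the tool pointing down it reaches from about 400 to 900 mm from the base axis. Payload 5.5 kg.
Tool frame: the origin (TCP) lies where the fingers leave the gripper's body, on its centre line; the fingertips stand 66 mm ahead of it and the grasp point (between the pads) lies 47 mm ahead of it (r.tcp_to_tips is the z of the fingertips in the tool frame, in mm); z points along the fingers, x is the direction in which the jaws open and shut, and the axes are right-handed (so a half turn about z gives the same grasp; the last joint's range is limited). The gripper opens to 92 mm and grips with 3 to 60 N. Pads are 19 mm wide; open, the fingers measure 130 mm over their backs; the gripper's body (75 mm by 190 mm) begins 47 mm behind the grasp point.
Start: joints at [0.263, 0.501, -0.427, 1.55, 0.221, 1.138, -0.21], TCP at [649.999, 0.035, 292.229] pointing down, gripper open.
Joint ranges: [-2.88, 2.88], [-0.31, 2.03], [-1.54, 1.56], [0.2, 2.42], [-1.41, 4.55], [0.19, 2.02], [-2.57, 2.57]. Speed limits (rad/s): [2.57, 2.57, 3.14, 3.14, 3.14, 3.14, 3.14].

INTERFACE

Orientations are given as a unit quaternion [x, y, z, w].
In Python, from workcell import r, sensors, get_image gives the robot as it stands. Calls block until the motion is done:
- r.move_pose(position, orientation): joint-space move of the TCP to a pose.
- r.servo_line(position, frame=None, max_speed=150, threshold=None): straight line of the TCP; frame=None keeps the orientation; max_speed is the mean speed in mm/s. With threshold (N) it stops when the force on the tool has changed by that much, and returns True; else False.
- r.set_joints(angles): joint-space move.
- r.command_gripper(opening, grasp_force=None): finger opening in mm; grasp_force is the grip in N (None keeps the last); returns when the fingers have stopped.
- r.wait(seconds).
- r.solve_ik(position, orientation): joint angles nearest the present ones, or None.
- sensors.get_obs(): the state.
- get_image(name): name is "scene" or "side" or "wrist"; returns a dict with "image" (420x560x3 uint8, blue, green, red), "range_z" (420x560 float32, mm along the optical axis (not along the pixel's ray), 0 where there is no reading), "intrinsics" (3x3 intrinsics, pixels), "R" (3x3) and "t" (3): a world point X has camera coordinates R X + t; the wrist camera has in their place "T_tool_cam" (4x4, takes a point from camera to tool coordinates, whose origin is the TCP and whose axes are the tool frame's). Camera axes: x right, y down, z forward; pixel columns grow to the right and rows downward; lengths in mm; the calibration is good to about 2 mm. A picture is of the moment at which its call begins: read the wrist's pose just before it.
A pose or a line that the arm cannot do raises r.IKError and nothing moves.
- r.close_job(): hands the job in, once; it reports no verdict.
The state is a dict: "t": time; "joints": joint angles; "dq": joint speeds; "effort": joint torques, N m; "ee_pos": TCP position; "eef_rot": TCP orientation; "contact_force": force on the tool from outside, world axes, zero at the start; "torque": the same for the moment, N m; "grip_width": finger opening in mm.
Only numpy, scipy, OpenCV 4.12 (cv2) and the standard library are available. Lean on these libraries where they do the work, as an engineer would, in place of code of your own. Each camera call takes 0.05 s, during which the arm holds its last target. There are 200 camera calls.

## Working session

There is one attempt and no reset: what is moved stays moved. The work goes in short steps, each a Python script; the robot and the scene stay as the last script left them, time stands still between calls to the robot, and variables do not carry over. Pictures are saved under pics/ and viewed, about 8 in all and at most 12, crops included, and the job is handed in when it is done.

```bash
mkdir -p pics
cat > h.py <<'E'
import numpy as np, cv2
from workcell import r, sensors, get_image
def cloud(name):
    o=sensors.get_obs(); d=get_image(name); z=d["range_z"]; K=d["intrinsics"]
    v,u=np.indices(z.shape); P=np.stack([(u-K[0,2])/K[0,0]*z,(v-K[1,2])/K[1,1]*z,z],-1)
    W=(P-d["t"])@d["R"] if "R" in d else None
    if W is not None: W[z==0]=np.nan
    return d["image"],W,d
E
python3 - <<'E'
from h import *
a,W,d=cloud("scene");b,V,e=cloud("side")
np.savez("m.npz",a=a,W=W,b=b,V=V)
cv2.imwrite("pics/a.png",a);cv2.imwrite("pics/b.png",b)
o=sensors.get_obs();print(o["t"],o["eef_rot"],o["contact_force"])
E
```

```text
0.1 [ 9.99999630e-01  6.56223918e-06 -8.60251420e-04 -2.46487112e-05] [-0.40221554  0.04427652 -0.13153668]
```

View pics/a.png

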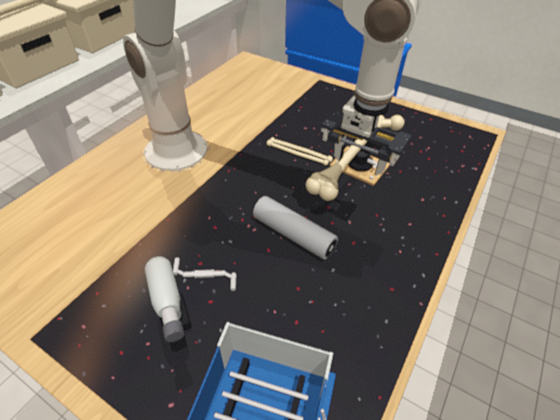

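View pics/b.png

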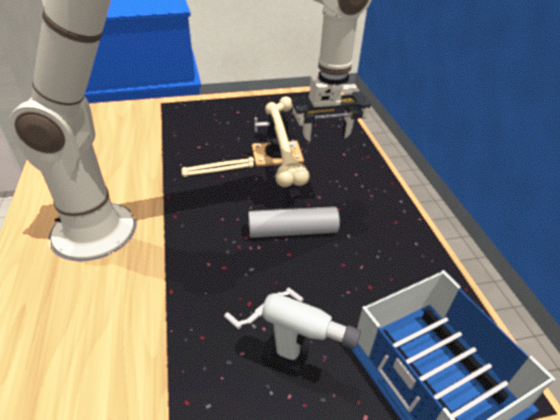

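The scene picture shows the grey roll from (262,210) to (328,243), with the knuckles at (323,187). In the side picture the roll is at (250..338,222) and the knuckles at (292,175). The clamp stands behind the knuckles in both.

```bash
cat > fit.py <<'E'
from h import *
from scipy.optimize import least_squares
def roll(P, x0):
    # x0: cx,cy,yaw ; radius 35, axis z 39; P surface points
    f=lambda p:np.hypot(-(P[:,0]-p[0])*np.sin(p[2])+(P[:,1]-p[1])*np.cos(p[2]),P[:,2]-39-p[3])-35
    p=np.array([*x0,0.])
    s=least_squares(lambda q:f(np.array([p[0],*q])),p[1:],loss="soft_l1",f_scale=2)
    c=np.array([p[0],s.x[0]]);a=np.array([np.cos(s.x[1]),np.sin(s.x[1])])
    t=(P[:,:2]-c)@a; lo,hi=np.percentile(t,[.5,99.5])
    c=c+a*(lo+hi)/2
    return c,s.x[1],s.x[2],hi-lo,np.median(abs(s.fun))
E
python3 - <<'E'
from fit import *
m=np.load("m.npz")
for I,W,box,kb in((m["a"],m["W"],(250,340,190,262),(303,342,168,202)),(m["b"],m["V"],(244,344,200,242),(274,312,160,190))):
    S=W[box[2]:box[3],box[0]:box[1]].reshape(-1,3); C=I[box[2]:box[3],box[0]:box[1]].reshape(-1,3).astype(int)
    k=(S[:,2]>15)&(S[:,2]<82)&(np.ptp(C,axis=1)<25); P=S[k]
    print(len(P),np.median(P,0),P.min(0),P.max(0))
    md=np.median(P,0);print(roll(P,(md[0],md[1],0.)))
    K=W[kb[2]:kb[3],kb[0]:kb[1]].reshape(-1,3);K=K[(K[:,2]>85)&(K[:,2]<165)]
    print("knuck",len(K),np.percentile(K,[1,50,99],axis=0))
    # whole bone/clamp region
    A=W.reshape(-1,3);
    for lo,hi in((85,170),):
        g=A[(A[:,2]>lo)&(A[:,2]<hi)]; 
        H,xe,ye=np.histogram2d(g[:,0],g[:,1],bins=[np.arange(300,1000,20),np.arange(-400,500,20)])
        ii=np.argwhere(H>3)
        print(sorted((int(xe[i]),int(ye[j])) for i,j in ii if ye[j]>-150))
E
```

```text
2213 [ 553.95873162 -133.7685525    65.29999019] [ 417.7204449  -161.64328628   15.8733287 ] [661.83278614 -79.37410621  78.25215667]
(array([ 540.5583803 , -113.94375587]), np.float64(-0.10416933215977985), np.float64(-0.4652438333162838), np.float64(238.5779084422517), np.float64(0.9626294673830316))
knuck 801 [[520.12132575 -31.05067233  94.99754245]
 [569.16369328 -10.19592744 129.08736288]
 [604.52520023  68.88180943 149.77845756]]
[(500, -20), (520, -40), (520, -20), (520, 0), (540, -40), (540, -20), (540, 0), (540, 20), (540, 40), (540, 60), (540, 80), (540, 140), (540, 220), (560, -40), (560, -20), (560, 0), (560, 20), (560, 40), (560, 60), (560, 80), (560, 100), (560, 120), (560, 140), (560, 160), (560, 180), (560, 200), (560, 220), (560, 340), (560, 360), (580, -40), (580, -20), (580, 0), (580, 20), (580, 40), (580, 120), (580, 140), (580, 160), (580, 180), (580, 200), (580, 220), (580, 240), (580, 320), (580, 340), (580, 360), (600, -20), (600, 220), (600, 240), (600, 260), (600, 340), (600, 360), (620, 340), (620, 360), (620, 380), (640, 360), (640, 380)]
2279 [ 535.71318
[... 501 characters left out ...]
 240), (540, -40), (540, -20), (540, 0), (540, 20), (540, 40), (540, 60), (540, 80), (540, 100), (540, 120), (540, 140), (540, 160), (540, 220), (540, 240), (540, 260), (540, 340), (540, 360), (560, -40), (560, -20), (560, 0), (560, 20), (560, 40), (560, 60), (560, 80), (560, 100), (560, 120), (560, 140), (560, 160), (560, 180), (560, 200), (560, 220), (560, 240), (560, 260), (560, 280), (560, 300), (560, 320), (560, 340), (560, 360), (580, -40), (580, -20), (580, 0), (580, 220), (580, 240), (580, 260), (580, 280), (580, 300), (580, 320), (580, 340), (580, 360), (600, -20), (600, 220), (600, 240), (600, 260), (600, 340), (600, 360), (600, 380), (620, 340), (620, 360), (620, 380), (640, 360)]
```

Run:
```python
from fit import *
m=np.load("m.npz")
for W in(m["W"],m["V"]):
    A=W.reshape(-1,3)
    k=(A[:,0]>520)&(A[:,0]<610)&(A[:,1]>55)&(A[:,1]<190)&(A[:,2]>108)&(A[:,2]<140);P=A[k]
    f=lambda p:np.hypot((P[:,0]-p[0]-p[1]*P[:,1]),P[:,2]-121-p[2])-14
    s=least_squares(f,[560,0,0],loss="soft_l1",f_scale=2);print("shaft",len(P),s.x,np.median(abs(s.fun)))
    k=(A[:,0]>490)&(A[:,0]<630)&(A[:,1]>-60)&(A[:,1]<45)&(A[:,2]>85)&(A[:,2]<165);Q=A[k]
    th=s.x[1]; e=np.array([1,-th])/np.hypot(1,th); n=np.array([th,1])/np.hypot(1,th)
    u=Q[:,:2]@e; v=Q[:,:2]@n
    print("across",np.percentile(u,[.3,99.7]),"along min",np.percentile(v,[.3,1]),"shaft u",s.x[0]*e[0])
    for z0 in range(90,155,10):
        q=(Q[:,2]>z0)&(Q[:,2]<z0+10)
        if q.sum()>5: print(z0,q.sum(),np.percentile(u[q],[1,99]).round(1),np.percentile(v[q],[1,99]).round(1))
    for a in range(500,620,10):
        q=(u>a-0)&(u<a+10)
        if q.sum()>5: print("u",a,q.sum(),"vmin",v[q].min().round(1),"zmax",Q[q,2].max().round(1))
```

```text
shaft 290 [5.61506600e+02 4.22589240e-02 1.76510335e-01] 1.3263377253283197
across [517.48486407 605.64220793] along min [-8.04886784 -6.86068295] shaft u 561.0058969449267
90 24 [529.7 601.4] [-4.9 10.4]
100 73 [520.  605.7] [-8.1 19.2]
110 119 [516.  605.4] [-7.6 59.2]
120 180 [519.8 601.6] [-3.8 66.1]
130 213 [525.1 596.7] [ 2.3 68. ]
140 125 [533.5 585.3] [16.1 65.6]
150 7 [555.6 562.3] [25.9 37.2]
u 510 8 vmin 2.0 zmax 125.6
u 520 42 vmin -4.9 zmax 139.5
u 530 64 vmin -7.3 zmax 142.8
u 540 94 vmin -8.1 zmax 148.6
u 550 101 vmin -4.8 zmax 151.1
u 560 90 vmin -4.8 zmax 151.3
u 570 112 vmin -7.8 zmax 147.7
u 580 104 vmin -8.1 zmax 143.2
u 590 90 vmin -6.6 zmax 137.4
u 600 38 vmin 1.4 zmax 125.8
shaft 244 [ 5.59890186e+02  6.37179775e-02 -3.88113907e-01] 1.11026613303875
across [514.30664876 604.59496797] along min [4.34457928 4.7537302 ] shaft u 558.7570633593804
90 36 [522.5 597.1] [ 6.9 19.7]
100 84 [514.1 600.9] [ 4.1 23.1]
110 137 [514.4 604.8] [ 4.4 34.1]
120 155 [519.3 600.9] [ 9.2 50.6]
130 187 [523.4 594.2] [18.4 78.8]
140 90 [532.  583.1] [29.7 71.6]
u 510 27 vmin 14.2 zmax 121.4
u 520 74 vmin 6.5 zmax 139.5
u 530 86 vmin 3.0 zmax 142.3
u 540 96 vmin 4.3 zmax 149.8
u 550 88 vmin 5.4 zmax 149.7
u 560 98 vmin 7.5 zmax 149.9
u 570 96 vmin 5.3 zmax 147.1
u 580 67 vmin 5.2 zmax 143.0
u 590 49 vmin 7.7 zmax 137.9
u 600 13 vmin 15.5 zmax 122.8
```

```bash
cat >> h.py <<'E'
from scipy.spatial.transform import Rotation as Ro
def q(psi): return [np.cos(psi/2),np.sin(psi/2),0,0]
def wcloud():
    o=sensors.get_obs(); a,_,d=cloud("wrist"); z=d["range_z"];K=d["intrinsics"]
    v,u=np.indices(z.shape);P=np.stack([(u-K[0,2])/K[0,0]*z,(v-K[1,2])/K[1,1]*z,z],-1)
    T=d["T_tool_cam"];W=(P@T[:3,:3].T+T[:3,3])@Ro.from_quat(o["eef_rot"]).as_matrix().T+o["ee_pos"]
    W[z==0]=np.nan
    return a,W
def S(): 
    o=sensors.get_obs(); print("t",round(o["t"],2),"p",np.round(o["ee_pos"],1),"F",np.round(o["contact_force"],2),"g",round(o["grip_width"],1))
E
python3 - <<'E'
from h import *
r.move_pose([550,-110,270],q(-.105)); S()
a,W=wcloud();np.savez("w1.npz",a=a,W=W);cv2.imwrite("pics/c.png",a)
E
```

```text
t 0.75 p [ 549.9 -110.3  270.2] F [ 0.52  0.24 -0.14] g 91.8
```

View pics/c.png

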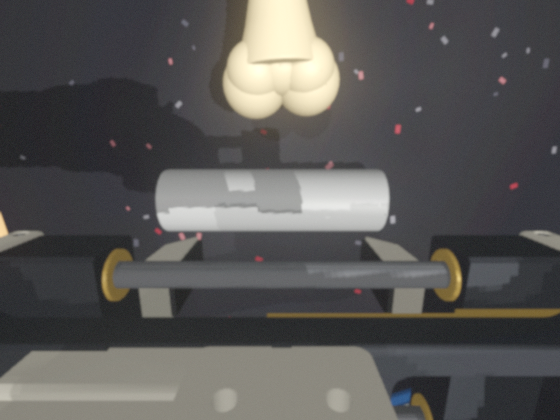

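The wrist view shows the roll at (160..388, 200), level in the image, so it is parallel to the jaw. The knuckles are at about (282,80), a little to its right.

```bash
cat > meas.py <<'E'
from fit import *
def meas(W,x0):
    A=W.reshape(-1,3)
    c0=np.array(x0[:2]);ax=np.array([np.cos(x0[2]),np.sin(x0[2])]);d=A[:,:2]-c0
    t=d@ax;n=d@[-ax[1],ax[0]]
    k=(abs(t)<150)&(abs(n)<45)&(A[:,2]>45)&(A[:,2]<80)
    print("roll",k.sum(),*[np.round(x,4) for x in roll(A[k],x0)])
def bone(W):
    A=W.reshape(-1,3)
    k=(A[:,0]>520)&(A[:,0]<610)&(A[:,1]>45)&(A[:,1]<190)&(A[:,2]>108)&(A[:,2]<140);P=A[k]
    if len(P)>30:
        s=least_squares(lambda p:np.hypot((P[:,0]-p[0]-p[1]*P[:,1]),P[:,2]-121-p[2])-14,[560,.05,0],loss="soft_l1",f_scale=2);print("shaft",len(P),s.x,P[:,1].min(),P[:,1].max())
    k=(A[:,0]>490)&(A[:,0]<630)&(A[:,1]>-60)&(A[:,1]<45)&(A[:,2]>85)&(A[:,2]<165);Q=A[k]
    th=.053;u=Q[:,0]-th*Q[:,1];v=Q[:,1]+th*(Q[:,0]-560)
    print("knuckle u",np.percentile(u,[.2,99.8]).round(1),"v",np.percentile(v,[.2,99.8]).round(1))
    for s in (u<560,u>=560): print(" lobe front",np.percentile(v[s],.5).round(1), "zmax",Q[s,2].max())
E
python3 - <<'E'
from meas import *
W=np.load("w1.npz")["W"];meas(W,(540,-113,-.105));bone(W)
print(get_image("wrist")["T_tool_cam"].round(3))
E
```

```text
roll 13822 [ 540.2823 -112.4727] -0.1064 0.4384 235.3772 0.379
shaft 88 [ 5.79003220e+02 -4.19425524e-01  5.43906184e+00] 45.007447141407155 51.7779147853815
knuckle u [516.9 605.4] v [-28.   44.5]
 lobe front -27.5 zmax 152.49216621098728
 lobe front -27.5 zmax 153.92817022779812
[[ 1.0000e+00  0.0000e+00 -1.0000e-03  3.2900e-01]
 [ 0.0000e+00  9.6900e-01  2.4700e-01 -6.5190e+01]
 [ 1.0000e-03 -2.4700e-01  9.6900e-01 -9.3229e+01]
 [ 0.0000e+00  0.0000e+00  0.0000e+00  1.0000e+00]]
```

Run:
```python
from meas import *
c=np.array([540.3,-112.9]);n=np.array([.106,.994]);s=c-10*n
r.move_pose([*s,150],q(-.106)); S()
print(r.servo_line([*s,136],max_speed=15,threshold=2.5)); S()
p=sensors.get_obs()["ee_pos"]
z=p[2]-0.7; r.servo_line([*s,z],max_speed=10); S()
e=s+12*n
r.servo_line([e[0],e[1],z],max_speed=15); S()
a,W=wcloud();cv2.imwrite("pics/d.png",a);meas(W,(541,-107,-.105))
```

```text
t 1.4 p [ 540.4 -121.7  150.4] F [1.06 0.11 0.15] g 91.9
True
t 2.1 p [ 539.3 -123.   139.5] F [-0.58 -0.38  4.55] g 92.0
t 2.35 p [ 539.4 -123.   139.5] F [-2.1  0.3  7.2] g 91.5
t 3.3 p [ 540.6 -110.9  139.6] F [-3.1   0.75  8.32] g 92.1
roll 27471 [ 540.8325 -106.6397] -0.1072 0.5607 234.1838 0.3721
```

View pics/d.png

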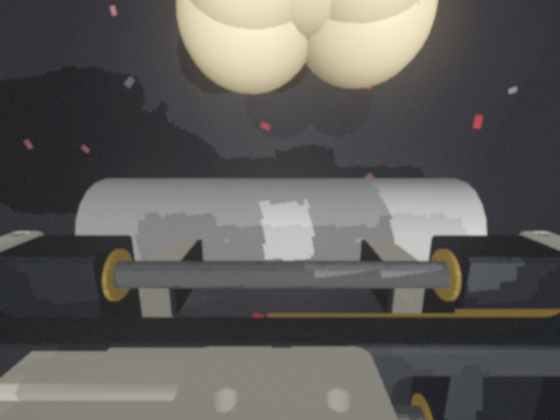

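Both fingers are on the roll and it follows at half their travel with no turning. The next stroke adds a small sideways shift and a turn.

Run:
```python
from meas import *
p=sensors.get_obs()["ee_pos"]
r.servo_line([p[0]+12,p[1]+32,p[2]-.3],frame=q(-.075),max_speed=22); S()
a,W=wcloud();meas(W,(545,-91,-.09))
```

```text
t 5.06 p [550.9 -78.5 139.4] F [-6.28  1.03  9.13] g 92.0
roll 19981 [542.1082 -89.5324] -0.1069 0.5021 232.8622 0.3435
```

The fingers slid sideways on the roll, so it rolled straight and kept its yaw. I'll try a firmer press, slowly and in place, to trim it along its axis and in yaw.

Run:
```python
from meas import *
p=sensors.get_obs()["ee_pos"]
r.servo_line([p[0],p[1],150],max_speed=60)
c=np.array([541.1,-89.4]); 
r.servo_line([*c,150],frame=q(-.107),max_speed=60)
print(r.servo_line([*c,136],max_speed=20,threshold=2.5))
z=sensors.get_obs()["ee_pos"][2]
r.servo_line([*c,z-5],max_speed=15);S()
e=c+12*np.array([.994,-.106])
r.servo_line([*e,z-5],max_speed=15);S()
a,W=wcloud();meas(W,(545,-91,-.106))
r.servo_line([*e,z-5],frame=q(-.047),max_speed=15);S()
r.wait(.5);S()
a,W=wcloud();meas(W,(545,-91,-.09))
```

```text
True
t 6.83 p [541.4 -89.2 139.1] F [-14.48   2.24  42.55] g 91.5
t 7.78 p [543.7 -89.6 139.1] F [-49.18   5.21  75.78] g 91.8
roll 24735 [542.8207 -89.8829] -0.109 0.5883 234.0503 0.3708
t 8.07 p [545.4 -89.8 139. ] F [-43.61   4.25  69.31] g 91.8
t 8.57 p [545.5 -89.8 139. ] F [-44.04   4.93  69.14] g 92.0
roll 25708 [542.3615 -88.4825] -0.1086 0.6572 233.8233 0.3703
```

Even at 70 N the roll would not slide sideways or turn, because the mat grips it better than the fingertips do. It therefore rolls perpendicular to its axis. I'll ease off and carry on with gentle strokes on the far end (+x), clear of the knuckles, watching the yaw.

```bash
cat > stroke.py <<'E'
from meas import *
def stroke(c,yaw,l,d,psi,rel0=None,v=20,press=.5):
    a=np.array([np.cos(yaw),np.sin(yaw)]);n=np.array([-a[1],a[0]])
    rel=-d/2 if rel0 is None else rel0
    s=np.array(c)+l*a+rel*n
    o=sensors.get_obs()["ee_pos"]
    r.servo_line([*s,190],frame=q(psi),max_speed=120) if o[2]>185 else r.move_pose([*s,190],q(psi))
    r.servo_line([*s,148],max_speed=70)
    print(r.servo_line([*s,135],max_speed=18,threshold=2.5));S()
    z=sensors.get_obs()["ee_pos"][2]-press
    e=s+2*d*n
    print("hit",r.servo_line([*e,z],max_speed=v,threshold=25));S()
    r.servo_line([*e,z+12],max_speed=40)
    r.servo_line([*e,190],max_speed=100)
def look(x0):
    for k in("scene","side"):
        a,W,d=cloud(k); meas(W,x0)
    return a
E
python3 - <<'E'
from stroke import *
p=sensors.get_obs()["ee_pos"]
r.servo_line([p[0],p[1],p[2]],max_speed=15);S()
r.servo_line([p[0],p[1],150],max_speed=30)
a,W=wcloud();meas(W,(543,-89,-.107))
r.servo_line([p[0],p[1]-10,200],max_speed=100);S()
a,W=wcloud();meas(W,(543,-89,-.107))
r.command_gripper(0);S()
E
```

```text
t 9.36 p [545.3 -89.7 139.6] F [-4.58  0.1  10.59] g 91.8
roll 25221 [542.2606 -88.3588] -0.1071 0.5198 234.0705 0.375
t 10.58 p [545.2 -99.8 199.9] F [-0.67  0.    0.31] g 92.0
roll 22966 [542.7666 -88.2862] -0.1068 0.4098 235.3493 0.36
t 12.07 p [545.5 -99.8 200. ] F [ 0.06 -0.75  0.91] g 0.8
```

Run:
```python
from stroke import *
stroke((542.7,-88.3),-.107,104,28,-.107-np.pi/2); S()
b=look((545,-60,-.1)); cv2.imwrite("pics/e.png",b)
```

```text
True
t 15.19 p [ 644.6 -113.9  137.6] F [-0.77 -0.06  4.5 ] g 0.7
hit False
t 18.14 p [650.9 -56.7 138. ] F [-1.45  2.16  7.46] g 0.5
t 19.15 p [650.6 -57.7 190.3] F [0.03 0.96 0.07] g 0.8
roll 1726 [546.1204 -61.3935] -0.1038 -0.587 238.0533 1.1023
roll 1618 [544.8139 -60.4389] -0.109 -1.6491 237.6472 1.1689
```

View pics/e.png

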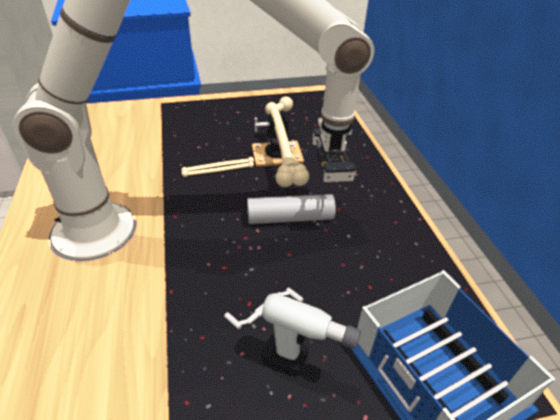

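The roll moved 27 mm with no yaw change. It now lies at (247..335, 208) in the side picture, and the bystanders look unmoved. Two more strokes will bring it under the knuckles.

Run:
```python
from stroke import *
stroke((545.6,-60.8),-.107,104,30,-.107-np.pi/2); S()
look((548,-30,-.107))
r.move_pose([549,-95,270],q(-.107))
a,W=wcloud();meas(W,(548,-31,-.107));bone(W);S()
np.savez("w2.npz",a=a,W=W);cv2.imwrite("pics/f.png",a)
```

```text
True
t 21.01 p [647.3 -87.5 136.7] F [-0.94 -1.44  3.21] g 0.6
hit False
t 24.16 p [654.3 -25.6 137.9] F [-3.55  2.14 11.99] g 0.5
t 25.18 p [653.8 -27.2 190.2] F [ 0.26  0.91 -1.4 ] g 0.3
roll 1664 [549.7292 -30.4474] -0.1039 -0.7291 237.7978 1.076
roll 1540 [548.5339 -29.5543] -0.1086 -1.6106 238.035 1.2968
roll 12927 [549.2273 -28.4574] -0.1059 0.3615 235.8641 0.3937
shaft 1221 [5.61570854e+02 4.23311570e-02 5.18123985e+00] 45.01776293204948 67.2934560340721
knuckle u [516.9 605.7] v [-27.9  45.3]
 lobe front -27.2 zmax 152.8534715839139
 lobe front -27.2 zmax 152.76908542474177
t 26.73 p [549.1 -94.8 269.7] F [-0.52  1.06 -0.1 ] g 0.3
```

View pics/f.png

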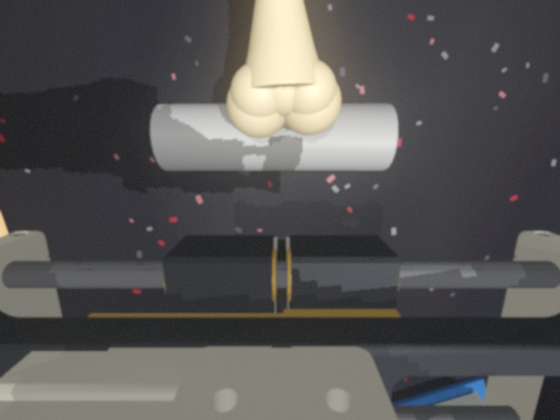

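The roll (152..397, 137 px) now reaches the front of the knuckles (228..340, 98 px). All three cameras agree on about 28 mm still to go.

Run:
```python
from stroke import *
r.move_pose([655,-60,230],q(-.107-np.pi/2))
stroke((549.3,-29.7),-.107,104,28,-.107-np.pi/2); S()
b=look((552,-2,-.107));cv2.imwrite("pics/g.png",cv2.resize(b[120:260,180:400],None,fx=3,fy=3))
r.move_pose([552,-80,270],q(-.107))
a,W=wcloud();meas(W,(552,-1,-.107));bone(W);S()
np.savez("w3.npz",a=a,W=W);cv2.imwrite("pics/i.png",a)
```

```text
True
t 29.94 p [651.2 -55.4 137.2] F [-0.72 -0.77  4.68] g 0.6
hit False
t 32.9 p [657.6   2.3 138.2] F [-2.2   1.57 10.1 ] g 0.7
t 33.92 p [657.2   0.9 190.3] F [ 0.76  0.55 -1.37] g 0.1
roll 1466 [552.373   -1.4137] -0.106 -0.7094 238.1942 1.1338
roll 1419 [551.5871  -0.857 ] -0.1045 -1.6087 238.3369 1.4025
roll 10156 [5.522984e+02 3.468000e-01] -0.1061 0.3823 236.4487 0.3753
shaft 2341 [5.60157145e+02 6.93086056e-02 3.39229244e+00] 45.00378788284691 83.66103762909236
knuckle u [516.9 605.6] v [-27.5  45.2]
 lobe front -26.8 zmax 152.78372273491578
 lobe front -26.7 zmax 153.1888485338852
t 35.48 p [552.1 -79.7 269.7] F [-0.04 -0.42 -0.12] g 0.7
```

View pics/i.png

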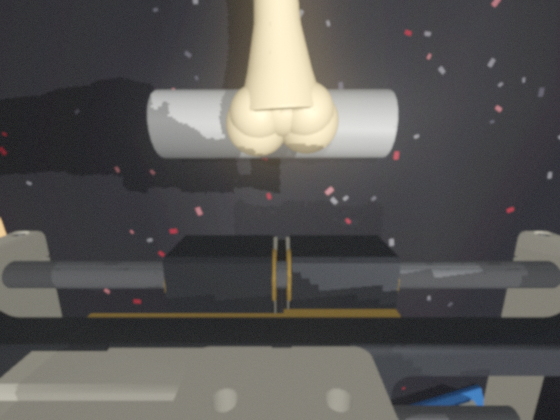

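View pics/g.png

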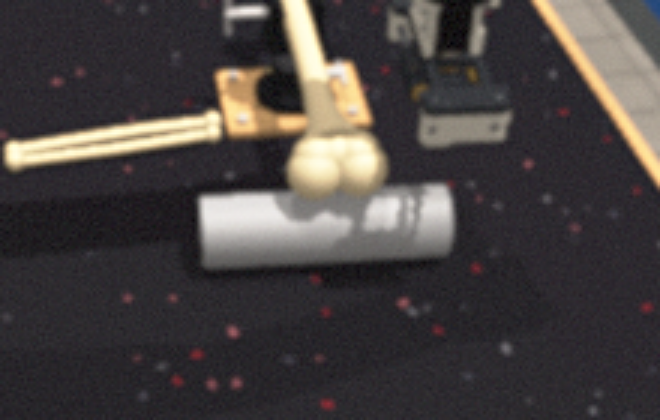

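Run:
```python
from stroke import *
a,W=wcloud();meas(W,(552,-1,-.107))
m=np.load("m.npz")
for k,n in(("scene","W"),("side","V")):
    _,V,_=cloud(k);D=abs(V-m[n])[...,2];B=(m[n][...,0]<900)&(m[n][...,2]>8)&(m[n][...,2]<200)&(m[n][...,1]<-170)
    print(k,"drill/guide area changed fraction",np.mean(D[B]>8), B.sum())
S();r.close_job()
```

```text
roll 10182 [5.522416e+02 3.153000e-01] -0.1061 0.3782 236.6248 0.3819
scene drill/guide area changed fraction 0.00043894944765527835 13669
side drill/guide area changed fraction 8.365400702693659e-05 23908
t 35.63 p [552.1 -79.7 269.7] F [0.36 0.49 0.53] g 0.3
the job is handed in; nothing more can be done
```

I rolled the support roll about 112 mm along the mat in fingertip strokes from on top, until it lay beneath the two knuckles, and handed the job in at 35.6 s. The last strokes were on its far end, clear of the knuckles. There was no gripping or lifting, and the hand ended clear above.

**Last checks**
- **Under the knuckles:** the roll's axis passes within about 1.5 mm of the point below the middle of the knuckles. The three cameras disagree on this by about 2.5 mm.
- **At rest:** the last two wrist readings agree to 0.1 mm, but they were taken only about 0.1 s apart. A third reading, about 1.5 s earlier from the fixed cameras, agrees within their 1–2 mm offset.
- **Other items:** the drill and drill guide area shows no change in either fixed camera. I only checked the forearm bones and clamped bone by eye in the pictures, and they look unmoved.

**Not perfect**
- **Squareness:** the roll is about 3° off square to the bone.
- **Centring lengthwise:** its middle is about 9 mm towards the robot from the bone's centre line. Both errors come from how it lay at the start.
- **Attempted correction:** I tried to turn and shift it from on top early on, but the fingertips slipped because the mat holds the roll more firmly. That attempt briefly pressed down on the roll with about 76 N, well above the 25 N I had planned. The total wrist force was about 90 N, below the 120 N limit, and the roll did not move measurably. The press was through the fingertips. I don't believe the gripper body touched anything, but I had no separate reading for it.

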